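# Lock the dish rack's two tiers with the locking pin

### The job

Lock the upper tier of the dish rack: take the red-handled steel pin out of its white stand and pass it down through the orange lug of the upper tier and then both plates of the blue bracket below, sliding the tier along with the pin until the holes line up, until the collar sits flush on the lug, and let go. Feel for the lower holes gently and never force the pin against the rack (keep it under about 30 N). Leave the bowl, the mug and the spoon where they are.

Things in the scene. Friction and masses are not known exactly. Their poses are not given: they have to be found in the camera images.
- pin: Locking pin, at first standing upright in the stand. Origin: centre of its lower tip; z runs up the pin. Steel shaft 12 mm in diameter, 105 mm long (tip is a flat 10 mm wide with a 1.5 mm bevel), then a collar 26 mm in diameter and 5 mm thick, then a red handle 40 mm tall, 24 mm along the pin's x and 16 mm along its y (grip it across y). 150 mm tall in all, about 0.13 kg.
- pin_collar (a point): Centre of the underside of the pin's collar, 105 mm above the tip on the pin's axis.
- stand: White ceramic block 80 x 80 x 70 mm tall, fixed; origin at the centre of its underside. The pin stands in its central 14.5 mm hole, 45 mm deep, so the tip starts 25 mm above the counter.
- rack: Aluminium two-tier dish rack fixed to the counter, 200 mm (its x) by 340 mm (its y), origin at the centre of its underside on the counter, z up. The lug and the bracket stick out 150 mm from the origin on its +x side. Its upper tier and dishes reach 160 mm above the counter.
- lug (a point): Centre of the hole at the top face of the orange lug on the sliding upper tier, 130 mm above the counter, 130 mm from the rack origin along rack x. Lug 40 x 50 x 8 mm, hole 15 mm right through. The tier slides along the rack's y up to 34 mm either side of rack y 0; pushing it takes about 2.5 N, and it stays where left.
- bracket_end (a point): Fixed point of the rack (not of the bracket) level with the top face of the blue bracket's upper plate: 85 mm above the counter, at rack x 130 mm, rack y -28 mm. The bracket is clamped firmly, anywhere such that its holes lie 4 to 52 mm from this point towards rack +y; that distance is not measured and the lug may hide the holes from above: feel for them with the tip.
- bracket_low (a point): Fixed point of the rack 40 mm below bracket_end, level with the top face of the bracket's lower plate. Both plates are 40 mm x 130 mm (rack y) x 8 mm with a 15 mm hole through, one exactly above the other, 130 mm along rack x; open below. With the collar on the lug the tip ends 25 mm above the counter.
- bowl: White ceramic soup bowl, 150 mm across, 60 mm tall, origin at the centre of its underside. Leave it alone.
- mug: Blue enamel mug, 84 mm across, 85 mm tall, origin at the centre of its underside. Leave it alone.
- spoon: Wooden spoon 240 mm long, lying on the counter. Leave it alone.
There are look-alikes about, which are no part of the job. There is more than one size of the pin; the job needs the middle-sized.

How it is judged:
By the outcome, as a careful person would: the job done as asked, in the order asked, and still so for the second after the job is handed in, with the robot touching nothing.
It also fails if it takes over 72 s, if anything falls off the work surface, if the arm or the gripper's body presses on something with over 40 N, if the wrist force passes 120 N, or if a joint passes its speed limit or range.

### The arm

A 6-joint arm with a two-finger parallel gripper is mounted at the origin on the work surface. World frame = base frame: x ahead of the robot, y to its left, z up, the work surface at z = 0. Lengths are in m, angles in rad, forces in N, time in s.
With the tool pointing down it reaches from about 0.375 to 0.9 m from the base axis. Payload 3.1 kg.
Tool frame: the origin (TCP) lies at the centre of the arm's flange, where the gripper is bolted on; the fingertips stand 173 mm ahead of it and the grasp point (between the pads) lies 155 mm ahead of it (tip_extent is the distance from the TCP to the fingertips, in m); z points along the fingers, y is the direction in which the jaws open and shut (so a half turn about z gives the same grasp; the last joint's range is limited). The gripper opens to 85 mm and grips with 20 to 120 N. Pads are 22 mm wide; open, the fingers measure 114 mm over their backs; the gripper's body (76 mm by 85 mm) begins 54 mm behind the grasp point. The pads swing forward as they close: fully open they stand 13 mm farther back than shut.
Start: joints at [1.01, 0.527, 1.433, -0, 1.181, -0.178], TCP at [0.233, 0.58, 0.405] pointing down, gripper open.
Joint ranges: [-3.08, 3.08], [-0.75, 2.2], [0.22, 2.44], [-1.43, 4.57], [0, 2.65], [-2.85, 2.85]. Speed limits (rad/s): [2.79, 2.79, 3.14, 3.14, 3.14, 3.14].

### API

Orientations are given as a unit quaternion [x, y, z, w].
In Python, from station import sense, snapshot, sign_off, tip_extent gives the robot as it stands. The module is installed in compiled form; this text tells all that it offers.
- The arm moves only by the tool servo_tool, never from a script. Its argument "rows" is a list of rows, each a list of 3 entries, a list of its own where there are three numbers: the shift along the tool's x, y, z in mm, then the turn about the tool's z in degrees, then the opening, from -1 (shut) to 1 (fully open), so that 0 is half open. A call has 1 to 8 rows; each row is the pose to reach, as a shift and turn from the pose measured when the call began, along the tool's axes at that moment; what a row does not reach only later rows make up. A row lasts 1/10 s, in which the tool goes at most 50 mm and 8.59 degrees, less where a joint would pass 70% of its speed; a pose out of reach is approached as far as the arm can. A call with a gripper value outside its range is refused whole. The fingers move at their own pace and stop on an object; "force" is the grip in N (left out, the last holds). Time passes only in rows, so rows that repeat a pose let the fingers close. It gives the time, the measured TCP pose, the force and the opening at its end, in the units of the state.
- sense(): the state, without advancing time (a new reading comes with each control period).
- snapshot(name): name is "scene" or "top" or "wrist"; returns a dict with "image" (480x640x3 uint8, blue, green, red), "z_map" (480x640 float32, m along the optical axis (not along the pixel's ray), 0 where there is no reading), "vertical_fov" (degrees; the focal length in pixels is half the picture's height over the tangent of half this angle, whatever the lens; pixels are square), "cx", "cy" (the principal point, pixels), "k1" (the pictures are not rectified: a ray, as slopes to the right and down, at radius r is drawn at 1 + k1 r^2 times it, then the intrinsics apply), "cam_to_world" (4x4, takes a point from camera to world coordinates). Camera axes: x right, y down, z forward; pixel columns grow to the right and rows downward; lengths in m; the calibration is good to about 2 mm. A picture is of the moment at which its call begins.
- sign_off(): hands the job in, once; it reports no verdict.
The state is a dict: "t": time; "q": joint angles; "qd": joint speeds; "tau": joint torques, N m; "tcp_pos": TCP position; "tool_rot": TCP orientation; "force": force on the tool from outside, world axes, zero at the start; "ft_torque": the same for the moment, N m; "finger_gap": opening from 0.0 (shut) to 1.0 (fully open).
Only numpy, scipy, OpenCV 4.12 (cv2) and the standard library are available. Lean on these libraries where they do the work, as an engineer would, in place of code of your own. Each camera call takes 0.05 s, during which the arm holds its last target. There are 200 camera calls.

## Working session

There is one attempt and no reset: what is moved stays moved. The work goes in short steps, Python scripts to look and compute and a tool call to move; the robot and the scene stay as the last step left them, time stands still between calls to the robot, and variables do not carry over. Pictures are saved under pics/ and viewed, about 8 in all and at most 12, crops included, and the job is handed in when it is done.

Besides the shell and the picture viewer there is one more tool, called after ">>>" as a command line: name --argument value ..., lists and objects as JSON in quotes. servo_tool: Moves the arm, as the interface text tells. Its arguments: {"type":"object","properties":{"rows":{"type":"array"},"force":{"type":"number"}},"required":["rows"]}

```bash
mkdir -p pics; cat > h.py <<'E'
import numpy as np, cv2
from station import sense, snapshot
from scipy.spatial.transform import Rotation as R
def cam(s):
    f=240/np.tan(np.radians(s["vertical_fov"])/2); return f
def ray(s,u,v):
    f=cam(s); K=np.array([[f,0,s["cx"]],[0,f,s["cy"]],[0,0,1.]])
    p=cv2.undistortPoints(np.array([[[u,v]]],float),K,np.array([s["k1"],0,0,0.]))[0,0]
    return np.array([p[0],p[1],1.])
def pt(s,u,v,z=None):
    "world point of a pixel: on plane z, or by the z_map"
    T=np.array(s["cam_to_world"]); d=T[:3,:3]@ray(s,u,v); o=T[:3,3]
    k=(z-o[2])/d[2] if z is not None else s["z_map"][int(round(v)),int(round(u))]
    return o+k*d
def proj(s,P):
    T=np.linalg.inv(np.array(s["cam_to_world"])); p=T[:3,:3]@np.array(P)+T[:3,3]; a=p[:2]/p[2]
    a=a*(1+s["k1"]*(a@a)); return a*cam(s)+[s["cx"],s["cy"]]
def allpts(s):
    v,u=np.mgrid[:480,:640]; f=cam(s); K=np.array([[f,0,s["cx"]],[0,f,s["cy"]],[0,0,1.]])
    p=cv2.undistortPoints(np.stack([u,v],-1).reshape(-1,1,2).astype(float),K,np.array([s["k1"],0,0,0.]))[:,0]
    z=s["z_map"].reshape(-1,1); c=np.hstack([p*z,z]); T=np.array(s["cam_to_world"])
    return (c@T[:3,:3].T+T[:3,3]).reshape(480,640,3)
def st():
    s=sense(); print("t",round(s["t"],2),"tcp",np.round(np.array(s["tcp_pos"])*1e3,1),"q",np.round(s["tool_rot"],3),"F",np.round(s["force"],1),"M",np.round(s["ft_torque"],2),"gap",round(s["finger_gap"],3),"j6",np.round(s["q"],2)); return s
E
python3 - <<'E'
from h import *
s=st(); print(R.from_quat(s["tool_rot"]).as_matrix().round(3))
for n in ("scene","top"):
    p=snapshot(n); cv2.imwrite(f"pics/{n}0.png",p["image"]); np.save(f"{n}0.npy",p,allow_pickle=True)
    print(n,p["vertical_fov"],p["k1"],np.round(p["cam_to_world"],3).tolist())
E
```

```text
t 0.0 tcp [233.2 579.5 403.7] q [ 0.19   0.982 -0.001 -0.   ] F [0.2 0.4 0.4] M [-0.03  0.03  0.07] gap 0.998 j6 [ 1.01  0.53  1.43 -0.    1.18 -0.18]
[[-0.928  0.373 -0.001]
 [ 0.373  0.928 -0.002]
 [ 0.    -0.002 -1.   ]]
scene 56.626915356761636 0.02776085182089565 [[0.699, 0.478, -0.531, 1.025], [0.715, -0.474, 0.514, -0.415], [-0.006, -0.739, -0.673, 0.657], [0.0, 0.0, 0.0, 1.0]]
top 56.98714760398479 0.03251635621863219 [[-0.017, -0.997, 0.079, 0.514], [-1.0, 0.018, 0.011, 0.019], [-0.013, -0.079, -0.997, 1.066], [0.0, 0.0, 0.0, 1.0]]
```

View pics/scene0.png

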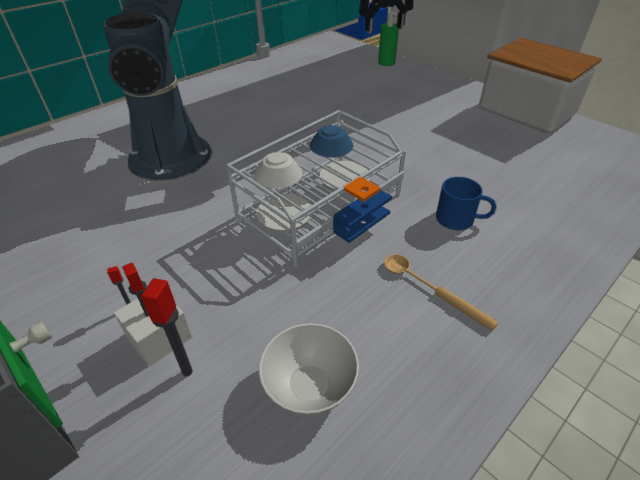

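View pics/top0.png

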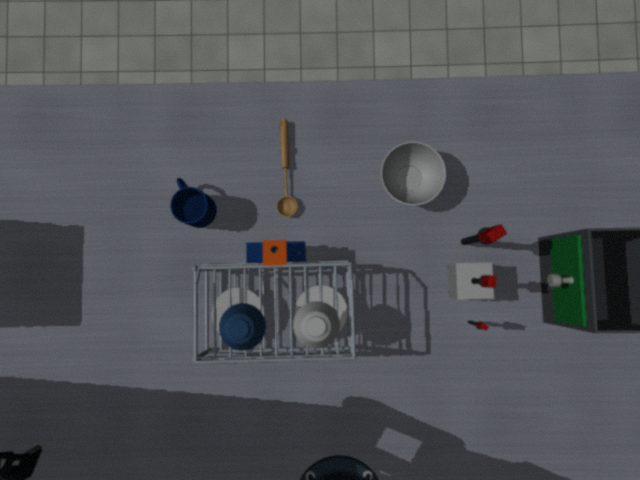

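The scene view shows red handles at (115,275) small, (132,277) in the white stand, and (160,300) large. In the top view these are (480,325) small, (484,282) in the stand, and (490,235) large. I choose the one in the stand. The orange lug is at scene (362,188) and top (275,252).

```bash
python3 - <<'E'
from h import *
S=np.load("scene0.npy",allow_pickle=True).item(); T=np.load("top0.npy",allow_pickle=True).item()
def masks(p):
    h=cv2.cvtColor(p["image"],cv2.COLOR_BGR2HSV)
    return {"red":cv2.inRange(h,(0,170,90),(4,255,255))|cv2.inRange(h,(174,170,90),(180,255,255)),"orange":cv2.inRange(h,(6,200,120),(14,255,255)),"blue":cv2.inRange(h,(100,150,50),(125,255,255))}
for n,p in (("S",S),("T",T)):
    P=allpts(p)
    for k,m in masks(p).items():
        c,l,stt,ce=cv2.connectedComponentsWithStats(m)
        for i in range(1,c):
            if stt[i,4]<40: continue
            q=P[l==i]; q=q[q[:,2]>-.1]
            zt=np.percentile(q[:,2],95); top=q[q[:,2]>zt-.006]
            print(n,k,stt[i].tolist(),"zmax",zt.round(3),"zmin",np.percentile(q[:,2],5).round(3),"top mean",top.mean(0).round(4),"rng",top.min(0).round(3),top.max(0).round(3))
# stand
P=allpts(T); w=(abs(P[...,2]-.07)<.006)&(np.mgrid[:480,:640][1]>440)&(np.mgrid[:480,:640][1]<510)&(np.mgrid[:480,:640][0]>250)&(np.mgrid[:480,:640][0]<310)
c=np.argwhere(w)[:,::-1]; r=cv2.minAreaRect(P[w][:,:2].astype(np.float32)); print("stand",r,w.sum())
# rack rails at top
w=(abs(P[...,2]-.15)<.02)&(np.mgrid[:480,:640][1]>180)&(np.mgrid[:480,:640][1]<370)&(np.mgrid[:480,:640][0]>250)&(np.mgrid[:480,:640][0]<370)
print("rack",cv2.minAreaRect(P[w][:,:2].astype(np.float32)),w.sum())
a=cv2.resize(S["image"][240:390,90:220],None,fx=4,fy=4,interpolation=cv2.INTER_CUBIC)
b=cv2.resize(S["image"][165:255,315:405],None,fx=6,fy=6,interpolation=cv2.INTER_CUBIC)
b=cv2.resize(b,(280,280)) if 0 else b[:, :]
o=np.zeros((600,800,3),np.uint8); a=cv2.resize(a,(390,450)); b=cv2.resize(b,(405,405)); o[:450,:390]=a; o[:405,395:]=b
cv2.imwrite("pics/crop1.png",o)
E
```

```text
S red [123, 263, 21, 29, 315] zmax 0.175 zmin 0.139 top mean [ 0.5025 -0.3095  0.1738] rng [ 0.49  -0.318  0.169] [ 0.513 -0.301  0.176]
S red [108, 267, 14, 15, 152] zmax 0.104 zmin 0.079 top mean [ 0.4263 -0.3179  0.1214] rng [ 0.395 -0.415  0.098] [ 1.025 -0.307  0.657]
S red [141, 279, 35, 44, 1053] zmax 0.21 zmin 0.16 top mean [ 0.5976 -0.3116  0.211 ] rng [ 0.577 -0.415  0.204] [ 1.025 -0.292  0.657]
S orange [344, 177, 36, 23, 417] zmax 0.13 zmin 0.126 top mean [0.5713 0.1239 0.132 ] rng [ 0.54  -0.415  0.124] [1.025 0.154 0.657]
S blue [336, 7, 52, 33, 655] zmax 0.301 zmin -0.099 top mean [ 0.7089 -0.0228  0.515 ] rng [ 0.232 -0.415  0.301] [1.025 0.568 0.657]
S blue [437, 177, 59, 53, 1933] zmax 0.082 zmin 0.009 top mean [0.6871 0.3118 0.0883] rng [ 0.637 -0.415  0.076] [1.025 0.365 0.657]
S blue [334, 191, 58, 51, 1570] zmax 0.084 zmin 0.041 top mean [0.5791 0.1168 0.0877] rng [ 0.548 -0.415  0.078] [1.025 0.196 0.657]
T red [488, 225, 18, 16, 165] zmax 0.214 zmin 0.209 top mean [ 0.5921 -0.3067  0.2166] rng [ 0.514 -0.325  0.208] [0.607 0.019 1.066]
T red [488, 276, 8, 11,
[... 289 characters left out ...]
005 top mean [0.6723 0.3028 0.0862] rng [0.638 0.286 0.083] [0.717 0.339 0.09 ]
T blue [247, 243, 15, 19, 273] zmax 0.09 zmin 0.083 top mean [0.5709 0.1794 0.0868] rng [0.551 0.163 0.084] [0.591 0.195 0.091]
T blue [288, 242, 16, 3, 40] zmax 0.089 zmin 0.084 top mean [0.5895 0.0869 0.0868] rng [0.587 0.07  0.083] [0.592 0.103 0.09 ]
T blue [221, 306, 33, 42, 665] zmax 0.172 zmin 0.146 top mean [0.4151 0.1967 0.1745] rng [0.386 0.019 0.166] [0.514 0.227 1.066]
stand ((0.5006341934204102, -0.30894219875335693), (0.08010046184062958, 0.07961856573820114), 89.5620346069336) 1136
rack ((0.45728376507759094, 0.12823934853076935), (0.22574986517429352, 0.32595929503440857), 0.5114856362342834) 5725
```

View pics/crop1.png

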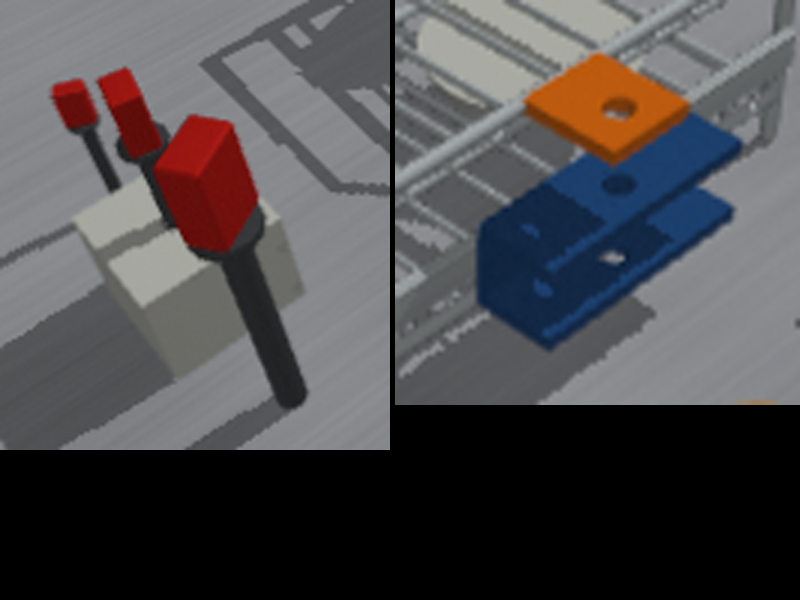

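The crop confirms the middle-sized pin stands in the stand. The lug hole is at scene (364.8,189), the upper plate hole at (364.8,205.7) and the lower one at (363.2,222), so all three can be measured.

```bash
python3 - <<'E'
from h import *
S=np.load("scene0.npy",allow_pickle=True).item(); T=np.load("top0.npy",allow_pickle=True).item()
print("S",pt(S,364.8,189.3,.126).round(4),pt(S,364.8,205.7,.081).round(4),pt(S,363.2,222.1,.041).round(4))
for z,(u,v) in ((.13,(364.8,189)),(.085,(364.8,205.7)),(.045,(363.2,222.1))): print(z,pt(S,u,v,z).round(4))
h=cv2.cvtColor(T["image"],cv2.COLOR_BGR2HSV); P=allpts(T)
m=cv2.inRange(h,(5,190,60),(16,255,255)); m[:230]=0;m[270:]=0
c=max(cv2.findContours(m,cv2.RETR_CCOMP,cv2.CHAIN_APPROX_NONE)[0],key=cv2.contourArea)
w=np.array([pt(T,*q[0],.13)[:2] for q in c],np.float32); print("lug rect",cv2.minAreaRect(w))
f=np.zeros_like(m); cv2.drawContours(f,[c],-1,255,-1); g=(f>0)&(m==0); v,u=np.nonzero(g); print("hole px",u.mean(),v.mean(),len(u),pt(T,u.mean(),v.mean(),.128).round(4))
b=cv2.inRange(h,(100,120,25),(130,255,255)); b[:240]=0;b[266:]=0
v,u=np.nonzero(b); ok=(u>240)&(u<310); w=np.array([pt(T,a,c,.085)[:2] for a,c in zip(u[ok],v[ok])],np.float32); print("bracket",cv2.minAreaRect(w))
for n,p in (("S",S),("T",T)):
    P=allpts(p); r=(P[...,2]>.168)&(P[...,2]<.182)&(abs(P[...,0]-.5)<.02)&(abs(P[...,1]+.309)<.02)
    q=P[r][:,:2].astype(np.float32); print(n,"handle top",cv2.minAreaRect(q),q.mean(0),len(q))
# side: pin collar/handle edge in scene
for z in (.175,.135,.13,.07): print(z,proj(S,(.5006,-.3089,z)).round(1),proj(T,(.5006,-.3089,z)).round(1))
s=sense(); M=R.from_quat(s["tool_rot"]).as_matrix(); d=M.T@(np.array([.5015,-.309,.40])-s["tcp_pos"]); print("move mm",(d*1e3).round(1))
E
```

```text
S [0.5742 0.13   0.126 ] [0.5731 0.1349 0.081 ] [0.5757 0.1302 0.041 ]
0.13 [0.5769 0.1267 0.13  ]
0.085 [0.5762 0.1311 0.085 ]
0.045 [0.5786 0.1266 0.045 ]
lug rect ((0.5666018128395081, 0.12831133604049683), (0.048808250576257706, 0.049055032432079315), 89.60916900634766)
hole px 274.3695652173913 248.95652173913044 46 [0.5741 0.1288 0.128 ]
bracket ((0.5701634883880615, 0.1302717924118042), (0.042942821979522705, 0.12930922210216522), 0.3597843050956726)
S handle top ((0.5007896423339844, -0.3093384802341461), (0.014950629323720932, 0.02437128685414791), 80.51477813720703) [ 0.5024938  -0.30965978] 153
T handle top ((0.50055330991745, -0.3077223002910614), (0.017330948263406754, 0.023658979684114456), 80.77848052978516) [ 0.5006969  -0.30712065] 109
0.175 [129.3 268.3] [491.6 280.5]
0.135 [137.2 286.1] [484.4 280.3]
0.13 [138.1 288.3] [483.6 280.3]
0.07 [148.8 312.3] [474. 280.]
move mm [-580.7 -724.     5. ]
```

>>> servo_tool --rows '[[[-390,-307,0],-12.4,1],[[-390,-307,0],-12.4,1],[[-390,-307,0],-12.4,1],[[-390,-307,0],-12.4,1],[[-390,-307,0],-12.4,1],[[-390,-307,0],-12.4,1],[[-390,-307,0],-12.4,1],[[-390,-307,0],-12.4,1]]'

```text
t: 0.9
tcp_pos: [0.4323, 0.2318, 0.4042]
tool_rot: [0.083, 0.997, -0.001, -0.001]
force: [1.5, -0.9, -0.2]
finger_gap: 1.001
```

```bash
cat >> h.py <<'E'
def go(p,yaw=None):
    "tool-axes shift (mm) and turn to TCP p (m), jaw axis at yaw deg (world)"
    s=st(); M=R.from_quat(s["tool_rot"]).as_matrix(); d=M.T@(np.array(p)-s["tcp_pos"])*1e3
    a=np.degrees(np.arctan2(M[1,1],M[0,1])); print("M",M.round(3).tolist(),"shift",d.round(1),"yaw",a.round(2),"turn",None if yaw is None else round(a-yaw,2))
E
python3 - <<'E'
from h import *
go((.5008,-.3088,.40),80.5)
E
```

```text
t 0.9 tcp [432.3 231.8 404.2] q [ 0.083  0.997 -0.001 -0.001] F [ 1.5 -0.9 -0.2] M [ 0.04 -0.03  0.01] gap 1.001 j6 [ 0.26  0.35  1.76 -0.    1.03 -1.14]
M [[-0.986, 0.165, -0.001], [0.165, 0.986, -0.002], [0.001, -0.002, -1.0]] shift [-157.  -521.8    5. ] yaw 80.48 turn -0.02
```

>>> servo_tool --rows '[[[-157,-522,5],0,1],[[-157,-522,5],0,1],[[-157,-522,5],0,1],[[-157,-522,5],0,1],[[-157,-522,5],0,1],[[-157,-522,5],0,1],[[-157,-522,5],0,1],[[-157,-522,5],0,1]]'

```text
t: 1.7
tcp_pos: [0.4819, -0.1652, 0.401]
tool_rot: [0.083, 0.997, -0.001, -0.001]
force: [-0.1, -0.5, -1.0]
finger_gap: 0.996
```

```bash
python3 - <<'E'
from h import *
go((.5008,-.3088,.40),80.5)
E
```

```text
t 1.7 tcp [ 481.9 -165.2  401. ] q [ 0.083  0.997 -0.001 -0.001] F [-0.1 -0.5 -1. ] M [ 0.04  0.02 -0.04] gap 0.996 j6 [-0.55  0.38  1.72 -0.    1.04 -1.95]
M [[-0.986, 0.166, -0.002], [0.166, 0.986, -0.001], [0.002, -0.001, -1.0]] shift [ -42.4 -138.5    1.1] yaw 80.45 turn -0.05
```

>>> servo_tool --rows '[[[-42,-138,1],0,1],[[-42,-138,1],0,1],[[-42,-138,1],0,1],[[-42,-138,1],0,1],[[-42,-138,1],0,1]]'

```text
t: 2.2
tcp_pos: [0.5, -0.3092, 0.3992]
tool_rot: [0.084, 0.996, 0.0, -0.002]
force: [-0.0, 0.8, -0.2]
finger_gap: 1.004
```

```bash
python3 - <<'E'
from h import *
W=snapshot("wrist"); cv2.imwrite("pics/w1.png",W["image"]); s=sense()
P=allpts(W); h=cv2.cvtColor(W["image"],cv2.COLOR_BGR2HSV)
m=(cv2.inRange(h,(0,150,60),(5,255,255))|cv2.inRange(h,(172,150,60),(180,255,255)))>0
r=m&(P[...,2]>.168)&(P[...,2]<.182)&(abs(P[...,0]-.5)<.03)&(abs(P[...,1]+.309)<.03)
v,u=np.nonzero(r); print(len(u), u.min() if len(u) else 0,u.max() if len(u) else 0,v.min() if len(u) else 0)
if len(u): print(cv2.minAreaRect(P[r][:,:2].astype(np.float32)), P[r].mean(0))
print(proj(W,(.5,-.309,.175)))
go((.5008,-.3088,.316),80.5)
E
```

```text
1135 306 334 242
((0.500296413898468, -0.30849090218544006), (0.01573972962796688, 0.023616274818778038), 80.6645278930664) [ 0.49928517 -0.30843452  0.1736892 ]
[319.19274361 264.61758392]
t 2.25 tcp [ 500.  -307.9  399.3] q [ 0.084  0.996  0.    -0.002] F [-0.5  0.6  0.6] M [-0.04  0.    0.06] gap 0.997 j6 [-0.74  0.48  1.53 -0.    1.13 -2.14]
M [[-0.986, 0.167, -0.003], [0.167, 0.986, 0.001], [0.004, 0.0, -1.0]] shift [-1.3 -0.8 83.3] yaw 80.41 turn -0.09
```

View pics/w1.png

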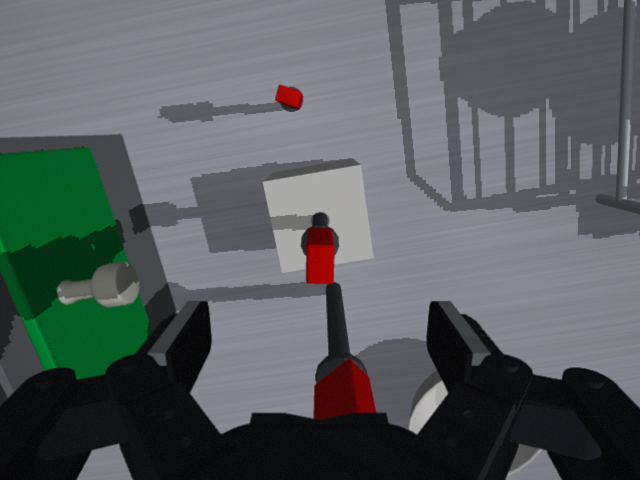

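The wrist view shows the handle at (320,255) between the open fingers, and its position and yaw match the first estimate. I'll descend and grip.

>>> servo_tool --rows '[[[-1,-1,45],0,0.6],[[-1,-1,86],0,0.4],[[-1,-1,86],0,0.2],[[-1,-1,86],0,-1],[[-1,-1,86],0,-1],[[-1,-1,86],0,-1],[[-1,-1,86],0,-1],[[-1,-1,86],0,-1]]' --force 60

```text
t: 3.05
tcp_pos: [0.5012, -0.3093, 0.3159]
tool_rot: [0.084, 0.996, -0.001, 0.0]
force: [0.2, 2.1, 6.7]
finger_gap: 0.18
```

>>> servo_tool --rows '[[[0,0,0],0,-1],[[0,0,0],0,-1],[[0,0,0],0,-1]]'

```text
t: 3.35
tcp_pos: [0.501, -0.3092, 0.3159]
tool_rot: [0.084, 0.996, -0.001, 0.0]
force: [-0.2, -0.2, -0.7]
finger_gap: 0.181
```

```bash
python3 - <<'E'
from h import *
st()
E
```

```text
t 3.35 tcp [ 501.  -309.2  315.9] q [ 0.084  0.996 -0.001  0.   ] F [-0.2 -0.2 -0.7] M [0.03 0.02 0.03] gap 0.181 j6 [-0.74  0.59  1.61 -0.    0.94 -2.14]
```

>>> servo_tool --rows '[[[0,0,-15],0,-1],[[0,0,-40],0,-1],[[0,0,-80],0,-1],[[0,0,-120],0,-1],[[0,0,-160],0,-1],[[0,0,-180],0,-1],[[0,0,-180],0,-1]]'

```text
t: 4.05
tcp_pos: [0.5013, -0.3092, 0.4994]
tool_rot: [0.084, 0.996, -0.003, 0.003]
force: [-0.0, -0.3, -1.8]
finger_gap: 0.178
```

```bash
python3 - <<'E'
from h import *
go((.61,0.04,.47),90)
E
```

```text
t 4.05 tcp [ 501.3 -309.2  499.4] q [ 0.084  0.996 -0.003  0.003] F [-0.  -0.3 -1.8] M [ 0.04 -0.04 -0.07] gap 0.178 j6 [-0.74  0.38  1.41 -0.    1.34 -2.14]
M [[-0.986, 0.167, 0.006], [0.167, 0.986, -0.007], [-0.007, -0.006, -1.0]] shift [-48.6 362.6  27.6] yaw 80.39 turn -9.61
```

>>> servo_tool --rows '[[[-49,363,0],-9.6,-1],[[-49,363,0],-9.6,-1],[[-49,363,0],-9.6,-1],[[-49,363,0],-9.6,-1],[[-49,363,0],-9.6,-1],[[-49,363,0],-9.6,-1],[[-49,363,0],-9.6,-1],[[-49,363,0],-9.6,-1]]'

```text
t: 4.85
tcp_pos: [0.6104, 0.0449, 0.4949]
tool_rot: [-0.002, 1.0, -0.002, 0.001]
force: [-0.7, -0.9, -2.6]
finger_gap: 0.177
```

```bash
python3 - <<'E'
from h import *
go((.59,0.128,.47),90)
E
```

```text
t 4.85 tcp [610.4  44.9 494.9] q [-0.002  1.    -0.002  0.001] F [-0.7 -0.9 -2.6] M [-0.01  0.03 -0.03] gap 0.177 j6 [-0.11  0.42  1.35 -0.    1.36 -1.68]
M [[-1.0, -0.004, 0.002], [-0.004, 1.0, -0.005], [-0.002, -0.005, -1.0]] shift [20.1 83.3 24.4] yaw 90.26 turn 0.26
```

>>> servo_tool --rows '[[[20,50,15],0,-1],[[34,83,30],0,-1],[[34,83,35],0,-1],[[34,83,35],0,-1],[[34,83,35],0,-1]]'

```text
t: 5.35
tcp_pos: [0.5765, 0.1266, 0.4587]
tool_rot: [-0.002, 1.0, -0.003, 0.001]
force: [0.8, -0.3, -1.4]
finger_gap: 0.177
```

```bash
python3 - <<'E'
from h import *
s=st(); S=snapshot("scene"); T=snapshot("top"); W=snapshot("wrist")
np.save("s1.npy",S,allow_pickle=True)
p=np.array(s["tcp_pos"]); M=R.from_quat(s["tool_rot"]).as_matrix(); tip=p+M[:,2]*.291; print("tip est",tip.round(4),"px",proj(S,tip).round(1), "lug px",proj(S,(.575,.128,.13)).round(1))
u,v=proj(S,tip); u0=int(u)-50; v0=int(v)-40
a=cv2.resize(S["image"][v0:v0+100,u0:u0+100],(400,400),interpolation=cv2.INTER_CUBIC)
b=cv2.resize(W["image"],(400,300)); print("crop origin",u0,v0,"scale 4")
o=np.zeros((400,800,3),np.uint8); o[:,:400]=a; o[:300,400:]=b; cv2.imwrite("pics/c2.png",o)
E
```

```text
t 5.35 tcp [576.5 126.6 458.7] q [-0.002  1.    -0.003  0.001] F [ 0.8 -0.3 -1.4] M [-0.01  0.01  0.  ] gap 0.177 j6 [ 0.03  0.42  1.46 -0.01  1.26 -1.54]
tip est [0.5768 0.1251 0.1677] px [365.3 173.4] lug px [364.5 188.3]
crop origin 315 133 scale 4
```

View pics/c2.png

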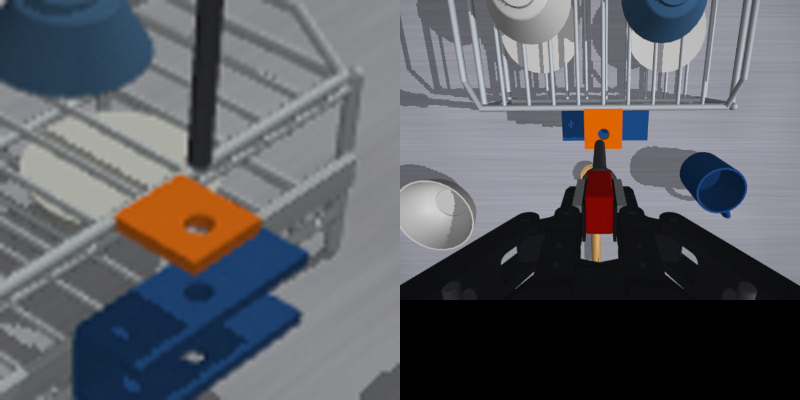

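The pin hangs upright with its tip at scene (365,175), just above the lug hole at (365,189). I'll refine the relative offset in both views.

```bash
python3 - <<'E'
from h import *
W=snapshot("wrist"); T=snapshot("top"); S=snapshot("scene"); s=st()
for n,p in (("W",W),("S",S)):
    h=cv2.cvtColor(p["image"],cv2.COLOR_BGR2HSV); m=cv2.inRange(h,(5,170,50),(17,255,255))
    c=max(cv2.findContours(m,cv2.RETR_EXTERNAL,cv2.CHAIN_APPROX_NONE)[0],key=cv2.contourArea)
    hu=cv2.convexHull(c); f=np.zeros_like(m); cv2.drawContours(f,[hu],-1,255,-1); f=cv2.erode(f,np.ones((5,5)))
    g=((f>0)&(m==0)).astype(np.uint8); k,l,q,ce=cv2.connectedComponentsWithStats(g)
    for i in range(1,k):
        if q[i,4]>8: print(n,"hole",q[i].tolist(),ce[i].round(1),pt(p,*ce[i],.13).round(4),pt(p,*ce[i],.126).round(4))
    tip=np.array(s["tcp_pos"])+R.from_quat(s["tool_rot"]).as_matrix()[:,2]*.291
    print(n,"tip proj",proj(p,tip).round(1))
a=cv2.resize(W["image"][170:290,260:380],(600,600),interpolation=cv2.INTER_CUBIC)
cv2.imwrite("pics/w3.png",a)
E
```

```text
t 5.65 tcp [576.5 126.7 459.8] q [-0.001  1.    -0.002  0.001] F [-0.9 -0.3 -1.1] M [ 0.01 -0.04 -0.03] gap 0.179 j6 [ 0.03  0.42  1.46 -0.    1.26 -1.54]
W hole [316, 206, 18, 16, 225] [324.7 213.6] [0.5735 0.1295 0.13  ] [0.5744 0.1296 0.126 ]
W hole [312, 224, 16, 12, 163] [319.2 230.2] [0.5877 0.125  0.13  ] [0.5888 0.125  0.126 ]
W tip proj [319.6 230.8]
S hole [361, 189, 6, 3, 10] [363.5 190. ] [0.5773 0.1225 0.13  ] [0.5739 0.1265 0.126 ]
S tip proj [365.6 172.9]
```

View pics/w3.png

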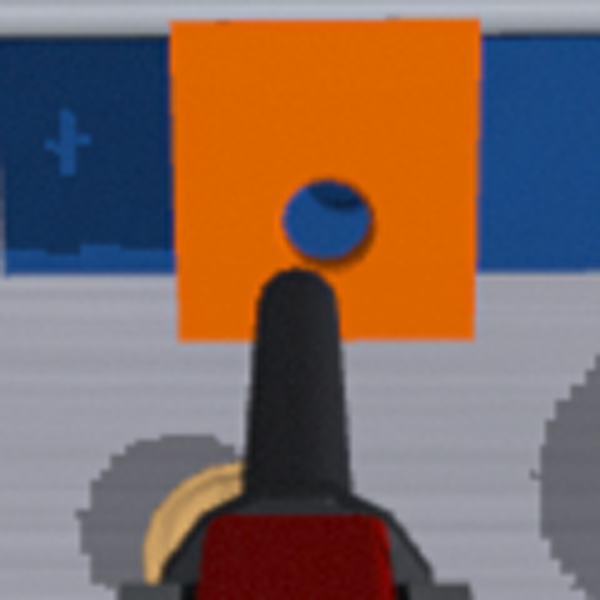

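```bash
python3 - <<'E'
from h import *
W=snapshot("wrist")
print(pt(W,325.8,213.9,.13).round(4)," upper plate hole near edge",pt(W,327.6,211.4,.085).round(4))
print("tip px->",pt(W,319.6,228.5,.1688).round(4))
go((.5745,.1297+.0012,.435),90)
E
```

```text
[0.5733 0.131  0.13  ]  upper plate hole near edge [0.5814 0.1334 0.085 ]
tip px-> [0.5752 0.1259 0.1688]
t 5.7 tcp [576.4 126.9 459.8] q [-0.002  1.    -0.002  0.001] F [ 0.2  0.3 -2.7] M [-0.02  0.03 -0.05] gap 0.179 j6 [ 0.03  0.42  1.46 -0.    1.26 -1.54]
M [[-1.0, -0.003, 0.003], [-0.003, 1.0, -0.005], [-0.003, -0.005, -1.0]] shift [ 1.9  4.2 24.8] yaw 90.18 turn 0.18
```

>>> servo_tool --rows '[[[2.4,5,10],0.2,-1],[[2.4,5,25],0.2,-1],[[2.4,5.2,34],0.2,-1],[[2.4,5.2,34],0.2,-1],[[2.4,5.2,34],0.2,-1]]'

```text
t: 6.2
tcp_pos: [0.5741, 0.132, 0.4255]
tool_rot: [0.0, 1.0, -0.002, 0.001]
force: [-0.3, 0.1, -0.8]
finger_gap: 0.177
```

```bash
python3 - <<'E'
from h import *
s=st();W=snapshot("wrist"); S=snapshot("scene")
tip=np.array(s["tcp_pos"])+R.from_quat(s["tool_rot"]).as_matrix()[:,2]*.291; print("tip",tip.round(4),proj(W,tip).round(1),proj(S,tip).round(1))
a=cv2.resize(W["image"][170:270,275:375],(400,400),interpolation=cv2.INTER_CUBIC)
b=cv2.resize(S["image"][150:230,325:405],(400,400),interpolation=cv2.INTER_CUBIC)
cv2.imwrite("pics/c4.png",np.hstack([a,b]))
E
```

```text
t 6.2 tcp [574.1 132.  425.5] q [ 0.     1.    -0.002  0.001] F [-0.3  0.1 -0.8] M [-0.02  0.02 -0.02] gap 0.177 j6 [ 0.04  0.46  1.5  -0.    1.18 -1.53]
tip [0.5748 0.1307 0.1345] [318.8 231.3] [365.5 185.8]
```

View pics/c4.png

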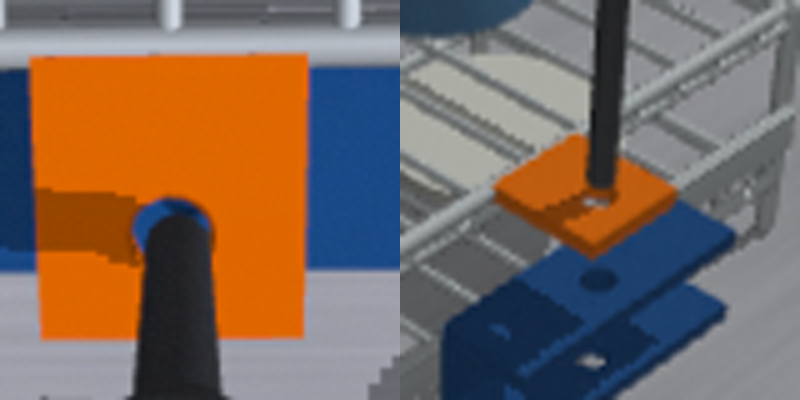

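The wrist crop shows the tip at about x 180 against a hole centre of about 172 (4x scale), so it is roughly 1.2 mm too far in +y. I'll compute the x offset.

```bash
python3 - <<'E'
from h import *
W=snapshot("wrist")
print("hole L,R,far",[pt(W,275+a/4,170+b/4,.13).round(4)[:2].tolist() for a,b in((132,232),(213,232),(172,195))])
print("tip far,sides",[pt(W,275+a/4,170+b/4,z).round(4)[:2].tolist() for a,b,z in((180,213,.1345),(146,245,.136),(212,245,.136))])
E
```

```text
hole L,R,far [[0.5745, 0.1226], [0.5744, 0.1376], [0.5674, 0.13]]
tip far,sides [[0.5696, 0.1315], [0.5753, 0.1253], [0.5753, 0.1373]]
```

>>> servo_tool --rows '[[[0,-1.3,0],0,-1],[[0,-1.3,2],0,-1],[[0,-1.3,4],0,-1],[[0,-1.3,6],0,-1],[[0,-1.3,8],0,-1],[[0,-1.3,10],0,-1],[[0,-1.3,10],0,-1]]'

```text
t: 7.05
tcp_pos: [0.5743, 0.1306, 0.4159]
tool_rot: [0.0, 1.0, -0.002, 0.002]
force: [0.1, -0.3, -1.0]
finger_gap: 0.175
```

```bash
python3 - <<'E'
from h import *
st()
E
```

```text
t 7.05 tcp [574.3 130.6 415.9] q [ 0.     1.    -0.002  0.002] F [ 0.1 -0.3 -1. ] M [ 0.01 -0.   -0.04] gap 0.175 j6 [ 0.03  0.47  1.51 -0.01  1.16 -1.53]
```

>>> servo_tool --rows '[[[0,0,5],0,-1],[[0,0,10],0,-1],[[0,0,15],0,-1],[[0,0,20],0,-1],[[0,0,25],0,-1],[[0,0,30],0,-1],[[0,0,34],0,-1],[[0,0,34],0,-1]]'

```text
t: 7.85
tcp_pos: [0.5742, 0.1304, 0.3811]
tool_rot: [0.0, 1.0, -0.002, 0.001]
force: [-0.2, -0.7, -0.8]
finger_gap: 0.177
```

```bash
python3 - <<'E'
from h import *
s=st();S=snapshot("scene")
tip=np.array(s["tcp_pos"])+R.from_quat(s["tool_rot"]).as_matrix()[:,2]*.291; print("tip",tip.round(4),proj(S,tip).round(1))
b=cv2.resize(S["image"][170:240,325:405],(800,700)[:2],interpolation=cv2.INTER_CUBIC)[:600]
cv2.imwrite("pics/c5.png",b)
E
```

```text
t 7.85 tcp [574.2 130.4 381.1] q [ 0.     1.    -0.002  0.001] F [-0.2 -0.7 -0.8] M [ 0.05 -0.01 -0.02] gap 0.177 j6 [ 0.03  0.51  1.55 -0.01  1.08 -1.53]
tip [0.5747 0.1291 0.0902] [363.7 203.8]
```

View pics/c5.png

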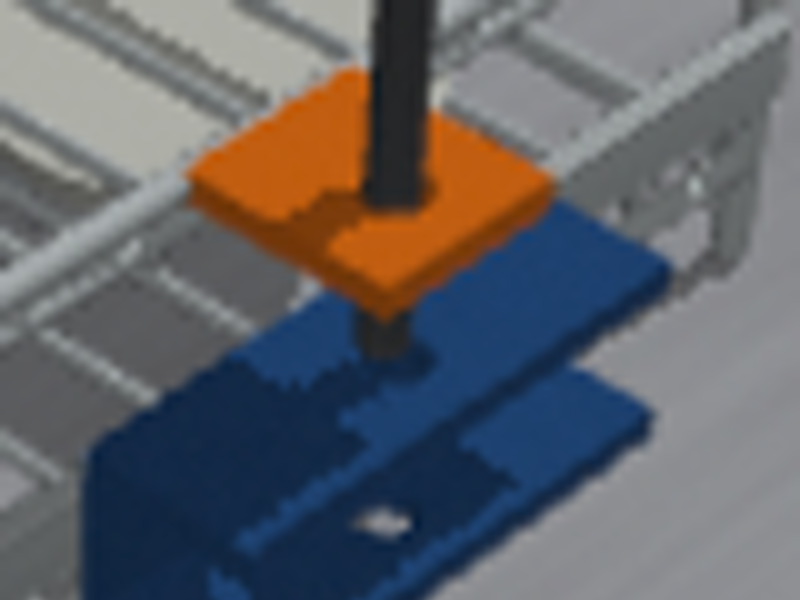

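The tip at crop (385,345) is just above the upper plate. The hole at about (398,360) is partly visible to the +y side, about 2.5 mm away. I'll shift +y, sliding the tier, and feel down gently.

>>> servo_tool --rows '[[[0,1.3,0],0,-1],[[0,2.6,0],0,-1],[[0,2.6,1.5],0,-1],[[0,2.6,3],0,-1],[[0,2.6,4.5],0,-1],[[0,2.6,5.5],0,-1],[[0,2.6,6.5],0,-1],[[0,2.6,6.5],0,-1]]'

```text
t: 8.7
tcp_pos: [0.5744, 0.1328, 0.3749]
tool_rot: [0.0, 1.0, -0.002, 0.001]
force: [0.2, -2.0, -1.6]
finger_gap: 0.178
```

```bash
python3 - <<'E'
from h import *
st()
E
```

```text
t 8.7 tcp [574.4 132.8 374.9] q [ 0.     1.    -0.002  0.001] F [ 0.2 -2.  -1.6] M [-0.47 -0.09 -0.01] gap 0.178 j6 [ 0.04  0.51  1.56 -0.01  1.07 -1.53]
```

>>> servo_tool --rows '[[[0,0,1],0,-1],[[0,0,2],0,-1],[[0,0,3],0,-1],[[0,0,3],0,-1]]'

```text
t: 9.1
tcp_pos: [0.5744, 0.1328, 0.3717]
tool_rot: [0.0, 1.0, -0.003, 0.001]
force: [-0.2, -1.7, -1.1]
finger_gap: 0.177
```

>>> servo_tool --rows '[[[0,0,3],0,-1],[[0,0,6],0,-1],[[0,0,9],0,-1],[[0,0,12],0,-1],[[0,0,12],0,-1]]'

```text
t: 9.6
tcp_pos: [0.5743, 0.1327, 0.3589]
tool_rot: [0.0, 1.0, -0.002, 0.001]
force: [0.2, -1.1, -2.6]
finger_gap: 0.175
```

>>> servo_tool --rows '[[[0,0,3],0,-1],[[0,0,6],0,-1],[[0,0,9],0,-1],[[0,0,12],0,-1],[[0,0,15],0,-1],[[0,0,18],0,-1],[[0,0,18],0,-1]]'

```text
t: 10.3
tcp_pos: [0.5743, 0.1326, 0.3404]
tool_rot: [0.0, 1.0, -0.002, 0.001]
force: [0.2, -1.7, -2.6]
finger_gap: 0.178
```

```bash
python3 - <<'E'
from h import *
st()
E
```

```text
t 10.3 tcp [574.3 132.6 340.4] q [ 0.     1.    -0.002  0.001] F [ 0.2 -1.7 -2.6] M [-0.37 -0.16 -0.02] gap 0.178 j6 [ 0.04  0.56  1.59 -0.01  0.99 -1.53]
```

>>> servo_tool --rows '[[[0,0,1.5],0,-1],[[0,0,3],0,-1],[[0,0,4],0,-1],[[0,0,5],0,-1],[[0,0,6],0,-1],[[0,0,7],0,-1],[[0,0,7],0,-1]]'

```text
t: 11.0
tcp_pos: [0.5744, 0.1326, 0.3332]
tool_rot: [0.0, 1.0, -0.002, 0.001]
force: [0.0, -0.5, -0.4]
finger_gap: 0.174
```

>>> servo_tool --rows '[[[0,0,3],0,-1],[[0,0,6],0,-1],[[0,0,9],0,-1],[[0,0,12],0,-1],[[0,0,14],0,-1],[[0,0,15],0,-1],[[0,0,15],0,-1]]'

```text
t: 11.7
tcp_pos: [0.5744, 0.1325, 0.3179]
tool_rot: [0.0, 1.0, -0.002, 0.0]
force: [0.6, -2.0, -2.4]
finger_gap: 0.174
```

>>> servo_tool --rows '[[[0,0,0.5],0,-1],[[0,0,1],0,-1],[[0,0,1.5],0,-1],[[0,0,2],0,-1],[[0,0,2.3],0,-1],[[0,0,2.3],0,-1]]'

```text
t: 12.3
tcp_pos: [0.5744, 0.1325, 0.316]
tool_rot: [0.0, 1.0, -0.002, 0.001]
force: [0.2, -3.1, 2.2]
finger_gap: 0.176
```

```bash
python3 - <<'E'
from h import *
st()
E
```

```text
t 12.3 tcp [574.4 132.5 316. ] q [ 0.     1.    -0.002  0.001] F [ 0.2 -3.1  2.2] M [-0.39  0.13  0.01] gap 0.176 j6 [ 0.04  0.59  1.6  -0.01  0.94 -1.53]
```

>>> servo_tool --rows '[[[0,0,0.3],0,-1],[[0,0,0.5],0,-1],[[0,0,0.5],0,-1]]'

```text
t: 12.6
tcp_pos: [0.5743, 0.1325, 0.3159]
tool_rot: [0.0, 1.0, -0.003, 0.001]
force: [0.1, -2.2, 4.5]
finger_gap: 0.179
```

The collar is seated, with only a few newtons of contact. I'll open partway, then retreat straight up.

>>> servo_tool --rows '[[[0,0,0],0,-0.2],[[0,0,0],0,-0.2],[[0,0,0],0,-0.2],[[0,0,0],0,-0.2],[[0,0,0],0,-0.2]]'

```text
t: 13.1
tcp_pos: [0.5743, 0.1326, 0.3157]
tool_rot: [0.0, 1.0, -0.002, 0.001]
force: [-0.0, -0.9, -0.2]
finger_gap: 0.399
```

>>> servo_tool --rows '[[[0,0,-10],0,-0.2],[[0,0,-25],0,-0.2],[[0,0,-60],0,-0.2],[[0,0,-100],0,-0.2],[[0,0,-130],0,-0.2],[[0,0,-130],0,-0.2],[[0,0,-130],0,-0.2]]'

```text
t: 13.8
tcp_pos: [0.574, 0.1333, 0.447]
tool_rot: [0.0, 1.0, -0.002, 0.002]
force: [0.5, -0.6, -0.6]
finger_gap: 0.399
```

```bash
python3 - <<'E'
from h import *
s=st();S=snapshot("scene"); P=allpts(S)
h=cv2.cvtColor(S["image"],cv2.COLOR_BGR2HSV); m=(cv2.inRange(h,(0,150,60),(4,255,255))|cv2.inRange(h,(173,150,60),(180,255,255)))>0
r=m&(abs(P[...,0]-.575)<.03)&(abs(P[...,1]-.132)<.03); print("handle z",P[r][:,2].min().round(4),np.percentile(P[r][:,2],97).round(4),P[r].mean(0).round(4))
b=cv2.resize(S["image"][130:250,305:465],(800,600),interpolation=cv2.INTER_CUBIC); cv2.imwrite("pics/c6.png",b)
E
```

```text
t 13.8 tcp [574.  133.3 447. ] q [ 0.     1.    -0.002  0.002] F [ 0.5 -0.6 -0.6] M [ 0.01 -0.01  0.02] gap 0.399 j6 [ 0.04  0.43  1.48 -0.01  1.23 -1.53]
handle z 0.1337 0.1736 [0.5765 0.1263 0.1579]
```

View pics/c6.png

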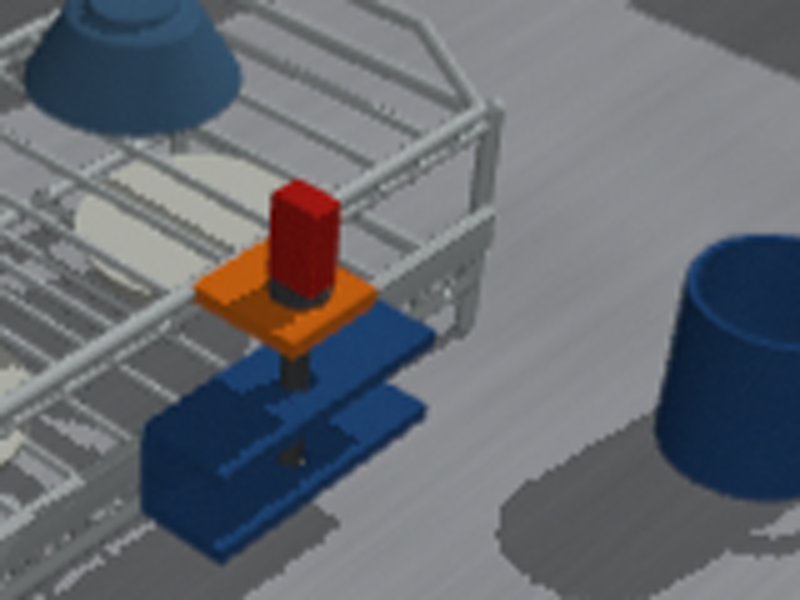

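The view shows the collar flush on the lug at crop (300,292), and the shaft passing through both plates at (295,375) and (292,455). The handle top is at 0.174 m, against 0.175 m expected.

```bash
python3 -c "
from station import sign_off; print(sign_off())"
```

```text
the job is handed in; nothing more can be done
None
```

The upper tier is locked. The middle-sized pin went from the stand down through the orange lug and both plates of the blue bracket. I slid the tier about 2.5 mm along +y with the pin to line up the holes. The job was handed in at 13.8 s on the robot's clock.

**Last checks:**
- **Seating:** the final scene view shows the collar flush on the lug and the shaft through both plates. The handle top measured 0.174 m against 0.175 m expected.
- **Force:** the highest reading after any move was about 7 N while gripping the pin. Seating the collar showed about 4.5 N. I only saw the readings at the end of each move, so brief peaks in between were not checked.
- **Release:** the gripper is open and about 130 mm above where it let go of the pin, with nothing left in contact.
- **Other objects:** the arm was never brought near the bowl, mug or spoon. I did not measure them again afterwards.

No check failed. The scene and wrist cameras differed by 2–4 mm on where the holes were. I settled that with close wrist views and by feeling down with the tip.

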